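Line up the hose elbow on the bench gas turret

TASK

The brass elbow (the fitting with a single hose outlet) has been started by hand on the threaded stub of its bench turret. Screw it further on, clockwise seen from above, and stop when its hose outlet points at the raised pointer rib on that turret's own base, without running past it. Leave the tee on the other turret as it is, and let go of the elbow.

Things in the scene. Friction and masses are not known exactly. Their poses are not given: they have to be found in the camera images.
- elbow: Brass hose elbow with one outlet, on the upright stub of a turret. Origin on the stub axis at its underside, 48 mm above the bench; z up, x along the outlet. Round socket 27 mm across up to 18 mm; above it, to 44 mm, a block 26 mm (x) by 24 mm (y): grasp its flats across y, from above. Turns only about the stub axis (0.15 N m, no spring, stays where left), sinking 1.8 mm a turn.
- elbow_outlet (a point): Centre of the open end of the elbow's hose-barb outlet, 50 mm from the stub axis, 78 mm above the bench; the outlet is 12 to 19 mm thick. Axes as the elbow's: x outward along the outlet. It starts 0.7 to 1.3 rad counter-clockwise (from above) of the mark; the thread's stop lies 1.5 rad past the mark.
- mark (a point): Middle of the top of the dark steel pointer rib on the elbow's turret: 55 mm from the stub axis, 17 mm above the bench; x radially outward, z up. Rib radial, 40 to 70 mm from the axis, 8 wide, 7 high, a 13 mm pin at its outer end. Turret: grey, fixed; base disc 124 across, 10 thick, pedestal 34 across to 42 mm. Its three round screw heads are no mark.
- tee_outlet (a point): End of one outlet of the other fitting, a brass tee with two outlets in line (one each way), 50 mm long, 78 mm above the bench, on an equal turret (with its own rib) at least 0.2 m away. x points outward along this outlet, so the tee's stub axis is 50 mm back along -x. The tee can turn; leave it as it is.
There are look-alikes about, which are no part of the job. Leave any green or red look-alike of the part that bears elbow alone.

How it is judged:
By the outcome, as a careful person would: the job done as asked, in the order asked, and still so for the second after the job is handed in, with the robot touching nothing.
It also fails if it takes over 32 s, if anything falls off the work surface, if the arm or the gripper's body presses on something with over 40 N, if the wrist force passes 120 N, or if a joint passes its speed limit or range.

ROBOT

A 6-joint arm with a two-finger parallel gripper is mounted at the origin on a cart in front of the work surface, level with it; the furniture and walls round the work are solid. World frame = base frame: x ahead of the robot, y to its left, z up, the work surface at z = 0. Lengths are in m, angles in rad, forces in N, time in s.
With the tool pointing down it reaches from about 0.35 to 0.975 m from the base axis. Payload 4.9 kg.
Tool frame: the origin (TCP) lies midway between the tips of the shut fingers; the grasp point (between the pads) lies 19 mm behind it; z points along the fingers, y is the line along which they close (so a half turn about z gives the same grasp; the last joint's range is limited). The gripper opens to 85 mm and grips with 20 to 120 N. Pads are 22 mm wide; open, the fingers measure 114 mm over their backs; the gripper's body (76 mm by 85 mm) begins 54 mm behind the grasp point. The pads swing forward as they close: fully open they stand 13 mm farther back than shut.
Start: joints at [-1.447, 0.053, 1.613, -0, 1.476, -0.119], TCP at [0.15, -0.607, 0.231] pointing down, gripper open.
Joint ranges: [-3.01, 3.01], [-1.01, 2.22], [0.06, 2.58], [-1.02, 4.17], [0.09, 2.62], [-3.14, 3.14]. Speed limits (rad/s): [2.57, 2.57, 3.14, 3.14, 3.14, 3.14].

INTERFACE

Orientations are given as a unit quaternion [w, x, y, z].
In Python, from plant import manip gives the robot as it stands.
- The arm moves only by the tool move_arm, never from a script. Its argument "increments" is one flat list of numbers, 5 for each row, row after row: the shift along the tool's x, y, z in mm, then the turn about the tool's z in rad, then the opening, from 0 (shut) to 1 (fully open). In form: [tx, ty, tz, spin, jaw, tx, ty, tz, spin, jaw, ...]. A call has 1 to 8 rows; each row shifts and turns the commanded pose from where the row before left it, along the tool's axes as they then stand; what a row does not reach is not made up. A row lasts 1/12 s, in which the tool goes at most 41.7 mm and 7.16 degrees, less where a joint would pass 70% of its speed; a pose out of reach is approached as far as the arm can. A call with a gripper value outside its range is refused whole. The fingers move at their own pace and stop on an object; the grip force is fixed at half the most. Time passes only in rows, so rows that do not move let the fingers close. It gives the time, the measured TCP pose, the force, the opening and the grip force at its end, in the units of the state.
- manip.state(): the state, without advancing time (a new reading comes with each control period).
- manip.grab_frame(name): name is "scene" or "side" or "wrist"; returns a dict with "image" (480x640x3 uint8, blue, green, red), "fov_y" (degrees; the focal length in pixels is half the picture's height over the tangent of half this angle, whatever the lens; pixels are square), "cx", "cy" (the principal point, pixels), "eye" and "rotation" of the camera in the world; the wrist camera has in their place "T_tool_cam" (4x4, takes a point from camera to tool coordinates, whose origin is the TCP and whose axes are the flange's). Camera axes: x right, y down, z forward; pixel columns grow to the right and rows downward; lengths in m; the calibration is good to about 2 mm. A picture is of the moment at which its call begins: read the wrist's pose just before it. There is no depth.
- manip.job_done(): hands the job in; it is judged then, once.
The state is a dict: "time": time; "joint_pos": joint angles; "joint_vel": joint speeds; "joint_efforts": joint torques, N m; "tool_pos": TCP position; "tool_rot": TCP orientation; "contact_force": force on the tool from outside, world axes, zero at the start; "ft_torque": the same for the moment, N m; "gripper_width": opening from 0.0 (shut) to 1.0 (fully open); "grasp_force": force on a finger pad.
Only numpy, scipy, OpenCV 4.12 (cv2) and the standard library are available. Lean on these libraries where they do the work, as an engineer would, in place of code of your own. Each camera call takes 0.05 s, during which the arm holds its last target. There are 200 camera calls.

## Working session

There is one attempt and no reset: what is moved stays moved. The work goes in short steps, Python scripts to look and compute and a tool call to move; the robot and the scene stay as the last step left them, time stands still between calls to the robot, and variables do not carry over. Pictures are saved under pics/ and viewed, at most 10 in all, crops included, and the job is handed in when it is done.

Besides the shell and the picture viewer there is one more tool, called as a command line: name --argument value ..., lists and objects as JSON in quotes. move_arm: Moves the arm, as the interface text tells. Its arguments: {"type":"object","properties":{"increments":{"type":"array"}},"required":["increments"]}

```bash
mkdir -p pics
cat > h.py <<'E'
import numpy as np, cv2
from plant import manip
from scipy.spatial.transform import Rotation as R
def cam(name):
    s=manip.state(); f=manip.grab_frame(name)
    if 'eye' not in f:
        q=s['tool_rot']; T=np.eye(4); T[:3,:3]=R.from_quat([q[1],q[2],q[3],q[0]]).as_matrix(); T[:3,3]=s['tool_pos']
        C=T@np.array(f['T_tool_cam']); f['eye']=C[:3,3]; f['rotation']=C[:3,:3]
    f['eye']=np.array(f['eye']);f['rotation']=np.array(f['rotation']).reshape(3,3)
    f['F']=240/np.tan(np.radians(f['fov_y'])/2); return f
def onplane(f,u,v,z):
    d=f['rotation']@np.array([(u-f['cx'])/f['F'],(v-f['cy'])/f['F'],1]); return f['eye']+d*(z-f['eye'][2])/d[2]
def proj(f,p):
    c=f['rotation'].T@(np.array(p)-f['eye']); return c[:2]/c[2]*f['F']+[f['cx'],f['cy']]
E
python3 - <<'E'
from h import *
import pickle
for n in ['scene','side','wrist']:
    f=cam(n); cv2.imwrite(f'pics/{n}0.png',f['image']); pickle.dump(f,open(f'pics/{n}0.pkl','wb')); print(n,f['eye'],f['rotation'].round(3).tolist(),f['F'])
print(manip.state())
E
```

```text
Traceback (most recent call last):
  File "h.py", line 9, in cam
    f['eye']=np.array(f['eye']);f['rotation']=np.array(f['rotation']).reshape(3,3)
                                              ~~~~~~~~~~~~~~~~~~~~~~~~~~~~~~~^^^^^
ValueError: cannot reshape array of size 4 into shape (3,3)
```

Rotation is a quaternion.

```bash
python3 - <<'E'
s=open('h.py').read()
s=s.replace("f['rotation']=np.array(f['rotation']).reshape(3,3)","r=np.array(f['rotation']); f['rotation']=r if r.shape==(3,3) else R.from_quat(r[[1,2,3,0]]).as_matrix()")
open('h.py','w').write(s)
E
python3 - <<'E'
from h import *
import pickle
for n in ['scene','side','wrist']:
    f=cam(n); cv2.imwrite(f'pics/{n}0.png',f['image']); pickle.dump(f,open(f'pics/{n}0.pkl','wb')); print(n,f['eye'],f['rotation'].round(3).tolist(),f['F'])
print(manip.state())
E
```

```text
scene [0.01366287 1.07688923 0.8603907 ] [[-0.906, -0.193, 0.376], [-0.422, 0.459, -0.782], [-0.022, -0.867, -0.497]] 547.6790414448652
side [0.37859677 0.80813105 0.8694055 ] [[-0.966, -0.18, 0.185], [-0.257, 0.606, -0.752], [0.023, -0.775, -0.632]] 569.3149116704199
wrist [ 0.22818102 -0.5864174   0.37263393] [[0.241, -0.923, -0.301], [-0.97, -0.23, -0.073], [-0.002, 0.309, -0.951]] 405.82385102811264
{'time': 0.2, 'joint_pos': array([-1.44699269e+00,  5.31425180e-02,  1.61377371e+00,  1.78427938e-05,
        1.47602749e+00, -1.18985577e-01]), 'joint_vel': array([ 0.00100424, -0.00044168, -0.00361176,  0.00045791, -0.00130262,
       -0.00143155]), 'joint_efforts': array([ 1.32862147e-03, -3.93671751e+01, -3.70203102e+01, -9.39744496e-05,
        4.90582272e-03,  1.84864280e-05]), 'tool_pos': array([ 0.15022056, -0.60626177,  0.23050674]), 'tool_rot': array([-6.75550089e-04,  9.92640595e-01,  1.21095796e-01,  7.25339492e-06]), 'contact_force': array([0.15373961, 0.53599817, 0.20732958]), 'ft_torque': array([ 0.00734215, -0.02429996, -0.00062866]), 'grasp_force': 0.0, 'gripper_width': 1.0011959368827748}
```

View pics/scene0.png

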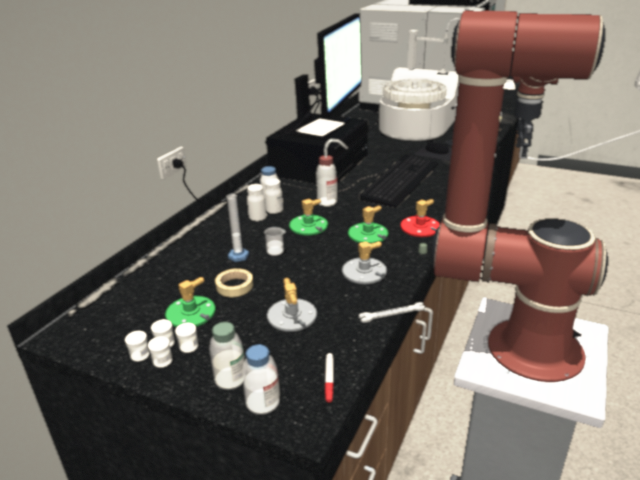

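View pics/side0.png

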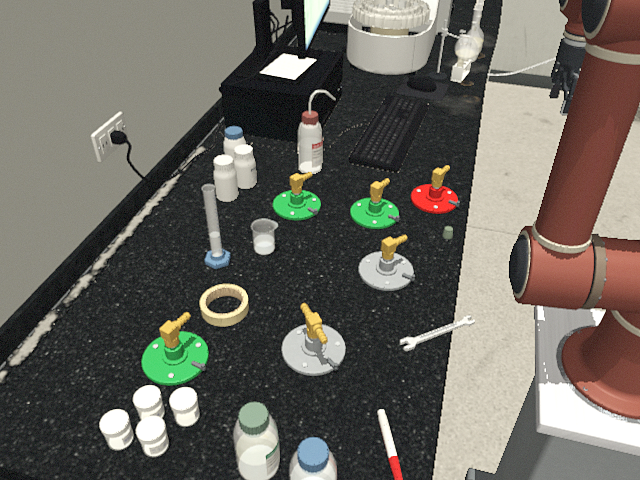

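Candidates in the side view are grey (386,270) with one outlet, grey (313,348) apparently a tee, green (297,205), (375,212) and (175,357), and red (434,198). I choose the grey one at (386,270), and check it in a close crop.

Run:
```python
import cv2,numpy as np
a=cv2.imread('pics/side0.png')[215:385,270:430]
b=cv2.imread('pics/scene0.png')[225:340,255:400]
a=cv2.resize(a,(480,510),interpolation=2)
cv2.imwrite('pics/crop1.png',a)
```

```text
(no output)
```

View pics/crop1.png

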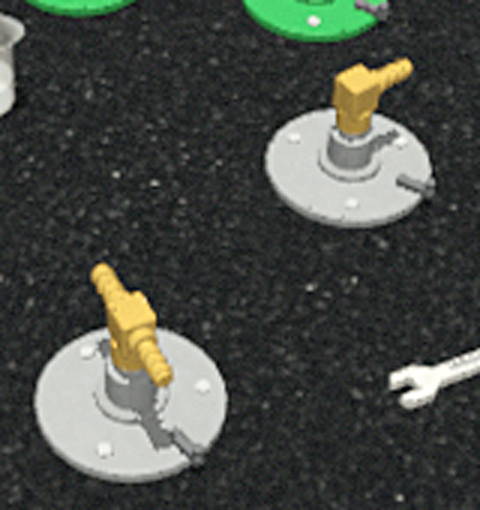

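The crop confirms it. The upper fitting has one outlet, with its tip at side px (406,237), and its rib runs about (403,275) to (414,278). The lower fitting has two outlets, so it is the tee. Now I measure.

Run:
```python
from h import *
import pickle
S=[('side',(386,270)),('scene',(364,270))]
for n,c in S:
    f=pickle.load(open(f'pics/{n}0.pkl','rb')); im=f['image']; hsv=cv2.cvtColor(im,cv2.COLOR_BGR2HSV)
    g=((hsv[...,1]<40)&(hsv[...,2]>105)).astype(np.uint8)
    w=np.zeros_like(g); cv2.circle(w,c,38,1,-1); g&=w
    k,l,st,_=cv2.connectedComponentsWithStats(g); i=1+np.argmax(st[1:,4])
    hull=cv2.convexHull(max(cv2.findContours((l==i).astype(np.uint8),0,2)[0],key=len))[:,0]
    P=np.array([onplane(f,u,v,.010)[:2] for u,v in hull])
    (cx,cy),r=cv2.minEnclosingCircle(P.astype(np.float32))
    cc=np.linalg.lstsq(np.c_[2*P,np.ones(len(P))],(P**2).sum(1),rcond=None)[0]
    print(n,'disc',cc[:2],np.sqrt(cc[2]+cc[0]**2+cc[1]**2), cx,cy,r)
    b=((hsv[...,0]>12)&(hsv[...,0]<30)&(hsv[...,1]>120)&(hsv[...,2]>80)).astype(np.uint8)&cv2.dilate(w,np.ones((41,41)))
    k,l,st,_=cv2.connectedComponentsWithStats(b)
    print(st[1:])
    ys,xs=np.where(b); ax=np.array(cc[:2])
    Q=np.array([onplane(f,u,v,.078)[:2]-ax for u,v in zip(xs,ys)])
    j=np.argmax(np.hypot(*Q.T)); far=np.hypot(*Q.T)>.032
    t=Q[far].mean(0); print('tip az',np.arctan2(t[1],t[0]),'far',Q[j],np.hypot(*Q[j]), far.sum())
f=pickle.load(open('pics/side0.pkl','rb'))
for u,v in [(403.3,275.3),(413,277.5),(408,276.3)]:
    p=onplane(f,u,v,.017)[:2]-cc[:2]; print(p,np.hypot(*p),np.arctan2(p[1],p[0]))
```

```text
side disc [ 0.47993474 -0.14290337] 0.0638612839012623 0.4793485105037689 -0.1428002417087555 0.06571754068136215
[[381 234  27  25 367]]
tip az -2.268929654796363 far [-0.02780377 -0.05318849] 0.060017205637472454 97
scene disc [ 0.47813946 -0.14356835] 0.06511805131433024 0.47713980078697205 -0.14364510774612427 0.06776856631040573
[[363 212  12  10  99]
 [358 242  24  17 209]]
tip az -1.329748927320641 far [ 0.05311668 -0.2206001 ] 0.22690479116461623 177
[-0.03961771  0.0157394 ] 0.042629703381706956 2.7634315205887106
[-0.06127956  0.01676996] 0.06353279312030634 2.874469736457164
[-0.05010178  0.0160284 ] 0.05260320784196541 2.831965227561281
```

move_arm --increments '[28.7,-24.7,4.7,0,1,28.7,-24.7,4.7,0,1,28.7,-24.7,4.7,0,1,28.7,-24.7,4.7,0,1,28.7,-24.7,4.7,0,1,28.7,-24.7,4.7,0,1,28.7,-24.7,4.7,0,1,28.7,-24.7,4.7,0,1]'

```text
time: 0.87
tool_pos: [0.3262, -0.3579, 0.1934]
tool_rot: [0.0, 0.993, 0.121, 0.0]
contact_force: [1.0, -0.5, 0.9]
gripper_width: 0.999
grasp_force: 0.0
```

move_arm --increments '[28.7,-24.7,4.7,0,1,28.7,-24.7,4.7,0,1,28.7,-24.7,4.7,0,1,28.7,-24.7,4.7,0,1,28.7,-24.7,4.7,0,1,28.7,-24.7,4.7,0,1,28.7,-24.7,4.7,0,1,0,0,0,-0.1,1]'

```text
time: 1.53
tool_pos: [0.4808, -0.1384, 0.1597]
tool_rot: [-0.001, 0.985, 0.174, 0.0]
contact_force: [0.2, -0.0, -0.5]
gripper_width: 1.001
grasp_force: 0.0
```

move_arm --increments '[0,0,0,-0.12,1,0,0,0,-0.12,1,0,0,0,-0.12,1,0,0,0,-0.12,1,0,0,0,-0.12,1,0,0,0,0,1,0,0,0,0,1]'

```text
time: 2.12
tool_pos: [0.4789, -0.1434, 0.1606]
tool_rot: [-0.0, 0.892, 0.453, -0.0]
contact_force: [0.7, 1.0, -0.5]
gripper_width: 1.003
grasp_force: 0.0
```

Run:
```python
from h import *
import pickle
for n in ['wrist','side']:
    f=cam(n); cv2.imwrite(f'pics/{n}1.png',f['image']); pickle.dump(f,open(f'pics/{n}1.pkl','wb'))
    if n=='wrist': print(f['eye'],proj(f,[.479,-.143,.092]))
s=manip.state();print(s['time'],s['tool_pos'],s['tool_rot'],s['joint_pos'])
```

```text
[ 0.52662602 -0.07834426  0.30292548] [322.59801187 264.06175824]
2.2167 [ 0.4789929  -0.14349737  0.16072239] [-4.9101175e-05  8.9146927e-01  4.5308116e-01 -2.2894349e-05] [-4.40028798e-01 -1.98013766e-01  1.97033911e+00  2.45919742e-05
  1.36937295e+00  1.90325431e-01]
```

View pics/wrist1.png

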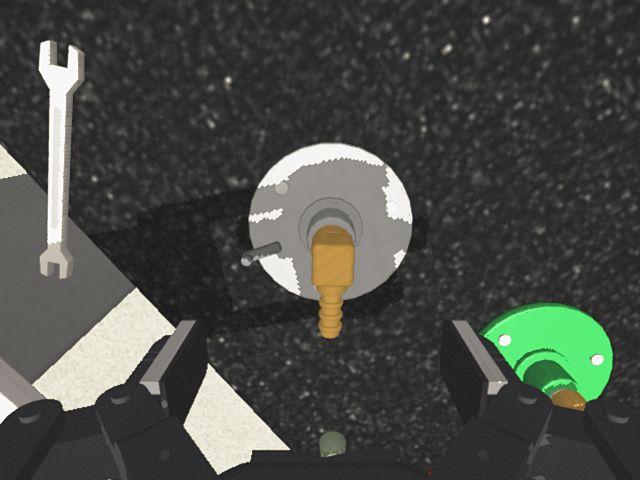

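The wrist view shows the elbow block near (333,258), its outlet running down to (330,337), and the rib from (281,245) to its pin at (245,259) on the grey disc centred about (331,222). The right-hand green turret is a look-alike. Now I fit these.

```bash
cat >> h.py <<'E'
def measure(f,rib=True):
    im=f['image']; hsv=cv2.cvtColor(im,cv2.COLOR_BGR2HSV); o={}
    b=((hsv[...,0]>10)&(hsv[...,0]<30)&(hsv[...,1]>120)&(hsv[...,2]>60)).astype(np.uint8)
    k,l,st,ce=cv2.connectedComponentsWithStats(b)
    i=1+np.argmax([s[4] if abs(c[0]-320)<80 else 0 for s,c in zip(st[1:],ce[1:])]); m=l==i; ys,xs=np.where(m)
    rows=[(y,xs[ys==y].min(),xs[ys==y].max()) for y in np.unique(ys)]
    o['rows']=rows; o['w']=hsv
    d=((hsv[...,1]<45)&(hsv[...,2]>100)).astype(np.uint8)
    k,l,st,ce=cv2.connectedComponentsWithStats(d)
    o['disc']=(l==l[200,331]).astype(np.uint8)
    return o
E
python3 - <<'E'
from h import *
import pickle
f=pickle.load(open('pics/wrist1.pkl','rb')); o=measure(f)
rows=o['rows']; print([(int(y),int(a),int(b)) for y,a,b in rows[::6]], rows[-1])
P=np.array([onplane(f,(a+b)/2,y,.078)[:2] for y,a,b in rows if y>296 and y<=rows[-1][0]-2])
def line(P):
    vx,vy,x,y=cv2.fitLine(P.astype(np.float32),2,0,.01,.01).ravel(); return np.array([vx,vy]),np.array([x,y])
d,p=line(P)
tip=onplane(f,(rows[-1][1]+rows[-1][2])/2,rows[-1][0],.078)[:2]
hull=cv2.convexHull(max(cv2.findContours(o['disc'],0,2)[0],key=len))[:,0]
hull=hull[hull[:,1]<285]
H=np.array([onplane(f,u,v,.010)[:2] for u,v in hull])
c=np.linalg.lstsq(np.c_[2*H,np.ones(len(H))],(H**2).sum(1),rcond=None)[0]
ax=c[:2]; print('axis',ax,'r',np.sqrt(c[2]+ax@ax),len(H))
if d@(tip-ax)<0:d=-d
print('outlet dir az',np.arctan2(d[1],d[0]),'tip-ax az',np.arctan2(*(tip-ax)[::-1]),np.hypot(*(tip-ax)),'tip',tip,'offset of axis from line',np.cross(d,ax-p))
# rib
g=o['w'][...,2]; m=np.zeros(g.shape,np.uint8); m[236:268,238:285]=1
for u,v in [(281,245),(245,259),(264,250)]:
    q=onplane(f,u,v,.017)[:2]-ax; print('rib',np.hypot(*q),np.arctan2(q[1],q[0]))
a=cv2.resize(f['image'][190:345,235:425],(760,620*1-20),interpolation=2); cv2.imwrite('pics/crop2.png',a)
E
```

```text
[(225, 328, 329), (231, 317, 345), (237, 313, 351), (243, 312, 352), (249, 311, 353), (255, 312, 353), (261, 312, 353), (267, 312, 353), (273, 312, 352), (279, 312, 352), (285, 316, 350), (291, 318, 344), (297, 321, 340), (303, 319, 342), (309, 320, 340), (315, 318, 342), (321, 319, 340), (327, 319, 340), (333, 321, 338)] (np.int64(338), np.int64(329), np.int64(330))
axis [ 0.47866786 -0.1484361 ] r 0.06370888906304895 38
outlet dir az -2.2192183 tip-ax az -2.174005373365708 0.05057374273211957 tip [ 0.44997798 -0.19008456] offset of axis from line -0.0022398571870834855
rib 0.03504244179967508 2.7670229616026507
rib 0.06440945044121078 2.8256352417097714
rib 0.04840241735075443 2.778549640420601<stdin>:16: DeprecationWarning: Arrays of 2-dimensional vectors are deprecated. Use arrays of 3-dimensional vectors instead. (deprecated in NumPy 2.0)
```

View pics/crop2.png

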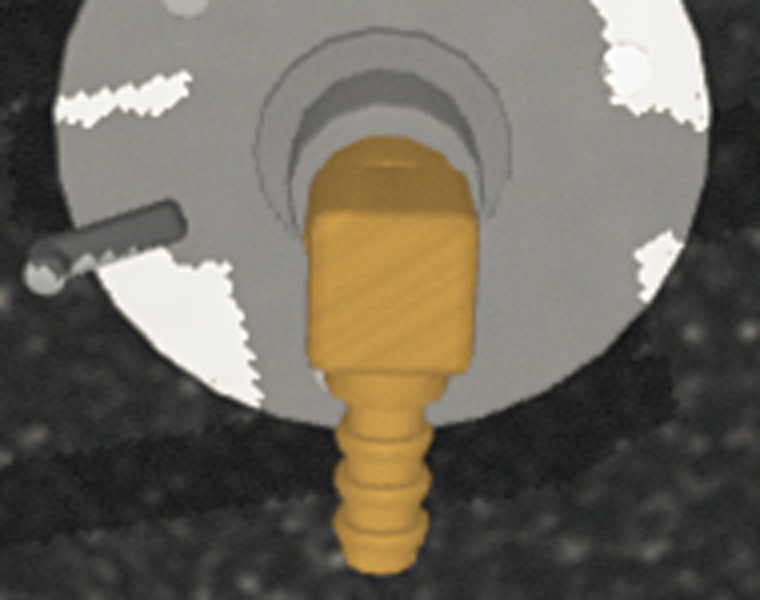

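Run:
```python
from h import *
import pickle
f=pickle.load(open('pics/wrist1.pkl','rb'))
C=lambda x,y,z:onplane(f,235+x/4,190+y/3.871,z)[:2]
az=lambda p:np.arctan2(p[1],p[0])
print({k:f[k] for k in f if k not in('image','rotation')})
for n,a in dict(discL=(57,115,.01),discR=(710,115,.01),discB=(395,428,.01),discT=(380,-182,.01),flange=(382,140,.012),blk=(391,290,.092),tip=(380,570,.074)).items(): print(n,C(*a))
print('block left/right edge', az(C(308,355,.092)-C(308,225,.092)), az(C(472,355,.092)-C(478,225,.092)), 'widths',np.linalg.norm(C(308,300,.092)-C(475,300,.092)),np.linalg.norm(C(391,213,.092)-C(391,370,.092)))
print('rib up/low edges', az(C(52,238,.017)-C(172,201,.017)), az(C(72,275,.011)-C(184,232,.011)), az(C(45,262,.017)-C(180,217,.017)))
print('outlet', az(C(380,540,.078)-C(389,420,.078)))
```

```text
{'fov_y': 61.199255987452894, 'cx': 323.3288578748868, 'cy': 244.24353528365955, 'T_tool_cam': array([[ 7.78531146e-04, -9.50814355e-01, -3.09760321e-01,
         8.06727941e-02],
       [ 9.99999620e-01,  6.18724820e-04,  6.14147122e-04,
         7.06350178e-05],
       [-3.92283500e-04, -3.09760682e-01,  9.50814475e-01,
        -1.42287726e-01],
       [ 0.00000000e+00,  0.00000000e+00,  0.00000000e+00,
         1.00000000e+00]]), 'eye': array([ 0.52662602, -0.07834426,  0.30292548]), 'F': np.float64(405.82385102811264)}
discL [ 0.43718036 -0.10745582]
discR [ 0.53537245 -0.17907841]
discB [ 0.44935521 -0.19841308]
discT [ 0.51825972 -0.0978276 ]
flange [ 0.48343125 -0.14667514]
blk [ 0.48325983 -0.14673546]
tip [ 0.44919462 -0.19181652]
block left/right edge -2.2096051980430813 -2.219496106251529 widths 0.023256548754608353 0.0241340268386708
rib up/low edges 2.8307272235430694 2.9035426163901206 2.855616569917595
outlet -2.2600831128235623
```

move_arm --increments '[0,5.5,0,0.024,1,0,0,25,0,1,0,0,25,0,1,0,0,25,0,1,0,0,17,0,1,0,0,0,0,0.5,0,0,0,0,0.5,0,0,0,0,0.5]'

```text
time: 2.88
tool_pos: [0.4845, -0.1473, 0.0701]
tool_rot: [0.001, 0.897, 0.443, 0.001]
contact_force: [-1.0, -0.6, 0.2]
gripper_width: 0.604
grasp_force: 0.0
```

Run:
```python
from h import *
import pickle
f=cam('wrist'); cv2.imwrite('pics/wrist2.png',f['image']); pickle.dump(f,open('pics/wrist2.pkl','wb'))
s=manip.state();print(s['time'],s['tool_pos'],s['tool_rot'],s['joint_pos'],s['gripper_width'],s['contact_force'])
```

```text
2.9333 [ 0.48485441 -0.14744096  0.07065821] [0.00122699 0.89647141 0.44309883 0.00096604] [-4.42147071e-01 -7.43014125e-02  2.02127660e+00 -8.84639926e-06
  1.19149417e+00  2.10546469e-01] 0.5144882824368198 [0.88857447 0.18487058 0.56319884]
```

View pics/wrist2.png

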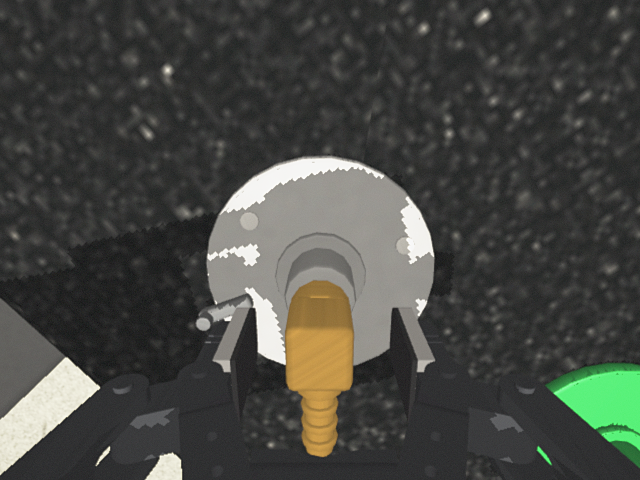

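The wrist view shows the block centred about (320,358), between finger pads at u≈253 and 397, well aligned with the jaw. The rib is at (205,322) to (250,298). I check the centring numerically.

Run:
```python
from h import *
import pickle
f=pickle.load(open('pics/wrist2.pkl','rb')); z=.092
t=np.array([.48485,-.14744]); a=.9166; X=np.array([np.cos(a),np.sin(a)]);Y=np.array([np.sin(a),-np.cos(a)])
az=lambda p:np.arctan2(p[1],p[0])
for n,p in dict(blk=(320,358,z),bl=(286.5,385,z),br=(352.5,385,z),tl=(288,328,z),tr=(352,328,z),tip=(319,452,.078),ribin=(249,299,.017),ribout=(208,319,.017),L=(207.5,262,.01),Rr=(434.5,262,.01),T=(321,156,.01)).items():
    q=onplane(f,*p)[:2]-t; print(n,(q@X*1000).round(1),(q@Y*1000).round(1),az(q).round(3))
```

```text
blk 0.3 -1.4 2.287
bl -10.7 -13.2 -3.113
br -10.7 10.0 -1.472
tl 11.9 -12.1 1.71
tr 11.9 9.3 0.252
tip -54.5 -1.9 -2.26
ribin -13.6 -39.4 2.819
ribout -25.4 -62.1 2.876
L 4.7 -61.7 2.412
Rr 4.8 59.1 -0.573
T 60.2 -1.3 0.938
```

move_arm --increments '[-0.5,-1.3,1,0,0.4,0,0,0,0,0.2,0,0,0,0,0,0,0,0,0,0,0,0,0,0,0,0,0,0,0,0,0,0,0,0,0]'

```text
time: 3.52
tool_pos: [0.483, -0.1468, 0.0693]
tool_rot: [0.001, 0.896, 0.443, 0.001]
contact_force: [-2.5, 1.3, 6.5]
gripper_width: 0.267
grasp_force: 59.5
```

Gripped with low side force. I turn about 1.08 rad first, then look.

move_arm --increments '[0,0,0,0.06,0,0,0,0,0.12,0,0,0,0,0.12,0,0,0,0,0.12,0,0,0,0,0.12,0,0,0,0,0.12,0,0,0,0,0.12,0,0,0,0,0,0]'

```text
time: 4.18
tool_pos: [0.4839, -0.1483, 0.0692]
tool_rot: [0.002, 0.998, 0.067, 0.002]
contact_force: [2.9, -6.2, -0.2]
gripper_width: 0.266
grasp_force: 58.8
```

move_arm --increments '[0,0,0,0.12,0,0,0,0,0.08,0,0,0,0,0.06,0,0,0,0,0.04,0,0,0,0,0,0,0,0,0,0,0]'

```text
time: 4.68
tool_pos: [0.4839, -0.149, 0.0691]
tool_rot: [0.003, 0.997, -0.081, 0.003]
contact_force: [4.1, -8.6, -1.3]
gripper_width: 0.266
grasp_force: 58.8
```

Run:
```python
from h import *
import pickle
f=cam('wrist'); cv2.imwrite('pics/wrist3.png',f['image']); pickle.dump(f,open('pics/wrist3.pkl','wb'))
s=manip.state();q=s['tool_rot'];print(s['time'],s['tool_pos'],2*np.arctan2(q[2],q[1]),s['contact_force'],s['ft_torque'])
```

```text
4.7333 [ 0.48387077 -0.14899836  0.06911192] -0.1613787438718658 [ 2.78983857 -8.09026167 -0.73392169] [-1.24564977 -0.36658984 -0.14013883]
```

View pics/wrist3.png

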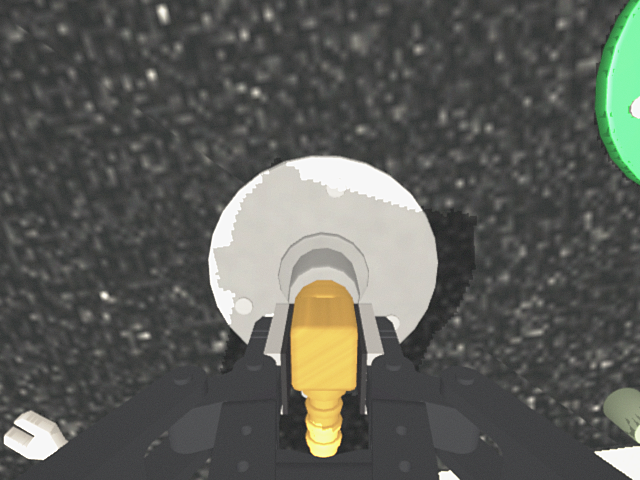

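The wrist view shows the elbow held, its outlet straight down to (323,455). The gripper hides the rib. I turn a little more but stay short, then release and rise to measure both directly.

move_arm --increments '[0,0,0,0.06,0,0,0,0,0.035,0,0,0,0,0,0,0,0,0,0,0,0,0,0,0,0.6,0,0,0,0,1,0,0,0,0,1,0,0,0,0,1]'

```text
time: 5.4
tool_pos: [0.4819, -0.146, 0.0675]
tool_rot: [-0.0, 0.992, -0.128, -0.0]
contact_force: [0.9, -0.5, -0.1]
gripper_width: 0.823
grasp_force: 0.0
```

move_arm --increments '[0,0,-25,0,1,0,0,-30,0,1,0,0,-30,0,1,0,0,-30,0,1,-10,0,0,0,1,-30,0,0,0,1,0,0,0,0,1,0,0,0,0,1]'

```text
time: 6.07
tool_pos: [0.4426, -0.1357, 0.1824]
tool_rot: [-0.0, 0.992, -0.128, 0.0]
contact_force: [0.2, 0.1, -0.7]
gripper_width: 1.003
grasp_force: 0.0
```

Run:
```python
from h import *
import pickle
s=manip.state()
f=cam('wrist'); pickle.dump(f,open('pics/wrist4.pkl','wb'))
q=s['tool_rot'];print(s['time'],s['tool_pos'],2*np.arctan2(q[2],q[1]))
p=proj(f,[.484,-.147,.06]);print(p)
u,v=map(int,p); u0=max(u-95,0); v0=max(min(v-60,480-150),0)
print(u0,v0); cv2.imwrite('pics/crop4.png',cv2.resize(f['image'][v0:v0+150,u0:u0+190],None,fx=4,fy=4,interpolation=2))
```

```text
6.0667 [ 0.44261289 -0.13566302  0.18236168] -0.2561285763131783
[325.69499678 172.30809397]
230 112
```

View pics/crop4.png

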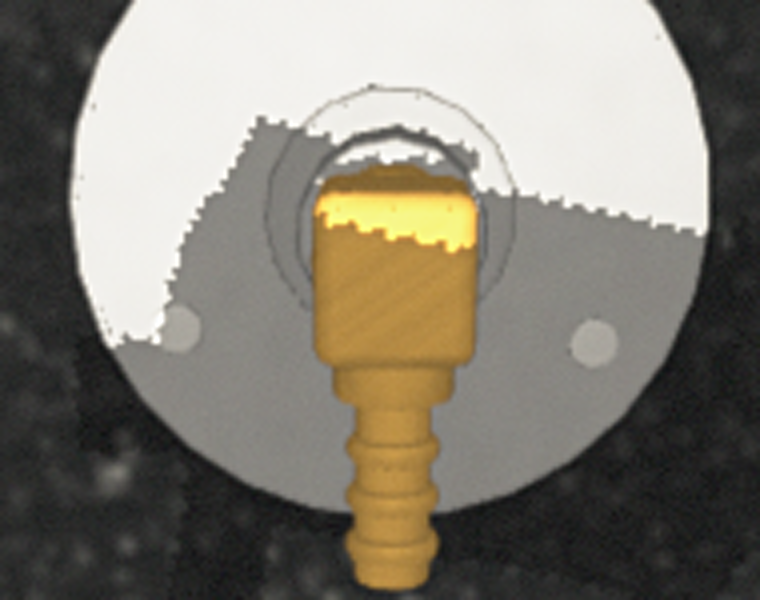

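The wrist view shows the outlet straight down to crop (392,590), hiding the rib, so the two are nearly aligned. I shift outward along the outlet so that the rib's end shows beyond the tip.

move_arm --increments '[-20,0,0,0,1,-35,0,0,0,1,-23,0,0,0,1,0,0,0,0,1,0,0,0,0,1,0,0,0,0,1]'

```text
time: 6.62
tool_pos: [0.3689, -0.1168, 0.1833]
tool_rot: [0.0, 0.992, -0.128, 0.001]
contact_force: [-0.8, -1.0, 0.4]
gripper_width: 0.999
grasp_force: 0.0
```

Run:
```python
from h import *
import pickle
s=manip.state()
f=cam('wrist'); pickle.dump(f,open('pics/wrist5.pkl','wb'))
q=s['tool_rot'];print(s['time'],s['tool_pos'],2*np.arctan2(q[2],q[1]))
p=proj(f,[.484,-.147,.06]);print(p)
u0=230;v0=50
cv2.imwrite('pics/crop5.png',cv2.resize(f['image'][v0:v0+150,u0:u0+190],None,fx=4,fy=4,interpolation=2))
```

```text
6.6167 [ 0.36892133 -0.11677488  0.18327396] -0.25616614664994086
[325.29895249  43.25006879]
```

View pics/crop5.png

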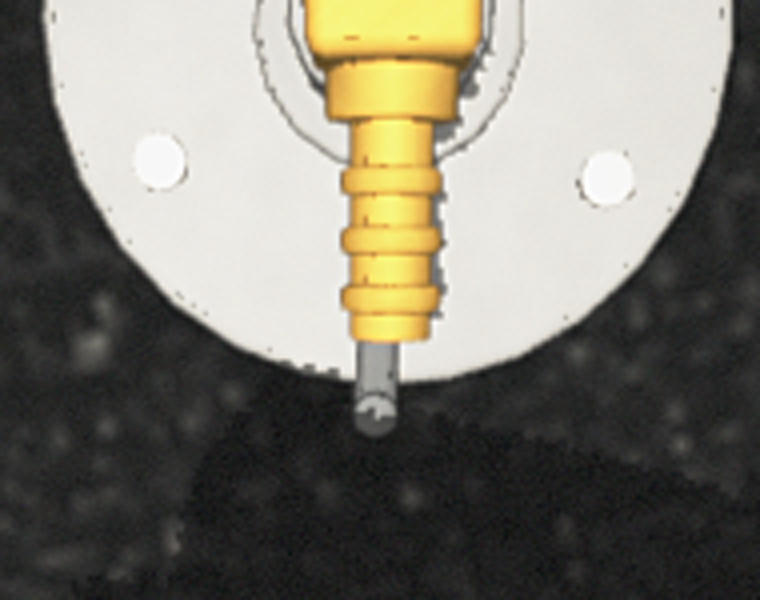

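The view shows the outlet tip at crop (390,335), with the rib beyond it at (377,370) and its pin at (376,412), so the outlet is slightly short of the rib.

Run:
```python
from h import *
import pickle
f=pickle.load(open('pics/wrist5.pkl','rb'))
C=lambda x,y,z:onplane(f,230+x/4,50+y/4,z)[:2]
az=lambda p:np.arctan2(p[1],p[0])
P={n:C(*a) for n,a in dict(oi=(391.5,90,.078),oo=(390,330,.078),rm=(377,365,.017),pin=(375.5,405,.02),L=(45,20,.01),R=(732,20,.01),sl=(160,161,.01),sr=(607,178,.01),bl=(310,48,.092),br=(477,48,.092)).items()}
out=P['oo']-P['oi']; print('outlet dir',az(out)%6.283, 'tool', np.pi-.2562)
print('LR',np.linalg.norm(P['L']-P['R']))
X=np.array([np.cos(-.2562),np.sin(-.2562)]); mid=(P['L']+P['R'])/2
t=P['oo']; 
axs={'tip-50':P['oo']+50e-3*X,'wrist prior':np.array([.4838,-.1475])}
# disc axis: lateral from L/R, radial by circle of 62 through them
yv=np.array([X[1],-X[0]]); h=np.linalg.norm(P['L']-P['R'])/2
print('lat (mm): disc',mid@yv*1e3,'block',(P['bl']+P['br'])@yv*500,'outlet in/out',P['oi']@yv*1e3,P['oo']@yv*1e3,'rib',P['rm']@yv*1e3,'pin',P['pin']@yv*1e3)
print('radial: tip',P['oo']@X*1e3,'rib',P['rm']@X*1e3,'disc mid',mid@X*1e3)
for k,a in axs.items():
    print(k,a,'rib az',az(P['rm']-a),az(P['pin']-a),'outlet az',az(P['oo']-a), np.linalg.norm(P['pin']-a))
```

```text
outlet dir 2.8829006336736356 tool 2.8853926535897934
LR 0.12198679248385928
lat (mm): disc 21.072040789334224 block 21.066986875713926 outlet in/out 20.966643445505376 20.885241606707226 rib 19.10713597299582 pin 18.835271895566247
radial: tip 455.1941308726993 rib 446.2068205222801 disc mid 505.2554158639253
tip-50 [ 0.48341209 -0.14822298] rib az 2.8552579117883776 2.8543192663671735 outlet az 2.8853926535897934 0.06598249578766868
wrist prior [ 0.4838 -0.1475] rib az 2.868827196392108 2.8664618045111876 outlet az 2.901283935618566 0.06615453555047206
```

Remaining angle is about 0.033 rad. I go back, regrip, and turn about 0.031.

move_arm --increments '[25,0,0,0,1,35,1.3,0,0,1,35,0,0,0,1,23,0,0,0,1,0,0,25,0,1,0,0,30,0,1,0,0,30,0,1,0,0,29,0,1]'

```text
time: 7.33
tool_pos: [0.4829, -0.1478, 0.067]
tool_rot: [-0.0, 0.992, -0.128, -0.0]
contact_force: [0.2, 0.5, 0.0]
gripper_width: 0.997
grasp_force: 0.0
```

move_arm --increments '[0,0,0,0,0.5,0,0,0,0,0.5,0,0,0,0,0.3,0,0,0,0,0.2,0,0,0,0,0,0,0,0,0,0,0,0,0,0,0,0,0,0,0,0]'

```text
time: 8.0
tool_pos: [0.4835, -0.1492, 0.0716]
tool_rot: [0.001, 0.992, -0.128, 0.002]
contact_force: [-1.5, -2.5, 5.6]
gripper_width: 0.264
grasp_force: 61.4
```

Run:
```python
from h import *
s=manip.state();q=s['tool_rot'];print(s['time'],s['tool_pos'],2*np.arctan2(q[2],q[1]),s['contact_force'],s['gripper_width'],s['grasp_force'])
```

```text
8.0 [ 0.48345669 -0.14918211  0.071627  ] -0.25643786005770536 [-1.51078103 -2.52230162  5.63919156] 0.2641068191626787 61.44420504570007
```

move_arm --increments '[0,0,0,0.016,0,0,0,0,0.015,0,0,0,0,0,0,0,0,0,0,0,0,0,0,0,0.6,0,0,0,0,1,0,0,0,0,1,0,0,0,0,1]'

```text
time: 8.67
tool_pos: [0.4816, -0.1473, 0.0686]
tool_rot: [-0.0, 0.99, -0.143, -0.0]
contact_force: [0.6, 0.9, -0.9]
gripper_width: 0.82
grasp_force: 0.0
```

move_arm --increments '[0,0,-25,0,1,0,0,-30,0,1,0,0,-30,0,1,0,0,-29,0,1,-25,0,0,0,1,-35,0,0,0,1,-35,0,0,0,1,-23,0,0,0,1]'

```text
time: 9.33
tool_pos: [0.3666, -0.1132, 0.1821]
tool_rot: [-0.0, 0.99, -0.143, -0.001]
contact_force: [-0.5, -0.3, -0.5]
gripper_width: 0.999
grasp_force: 0.0
```

move_arm --increments '[0,0,0,0,1,0,0,0,0,1,0,0,0,0,1]'

```text
time: 9.58
tool_pos: [0.3692, -0.1143, 0.183]
tool_rot: [0.0, 0.99, -0.143, 0.001]
contact_force: [1.0, -0.4, -0.7]
gripper_width: 0.999
grasp_force: 0.0
```

Run:
```python
from h import *
import pickle
s=manip.state()
f=cam('wrist'); pickle.dump(f,open('pics/wrist6.pkl','wb'))
q=s['tool_rot'];print(s['time'],s['tool_pos'],2*np.arctan2(q[2],q[1]))
u0=230;v0=50
cv2.imwrite('pics/crop6.png',cv2.resize(f['image'][v0:v0+150,u0:u0+190],None,fx=4,fy=4,interpolation=2))
```

```text
9.5833 [ 0.36915593 -0.11431797  0.18304077] -0.2871894562128504
```

View pics/crop6.png

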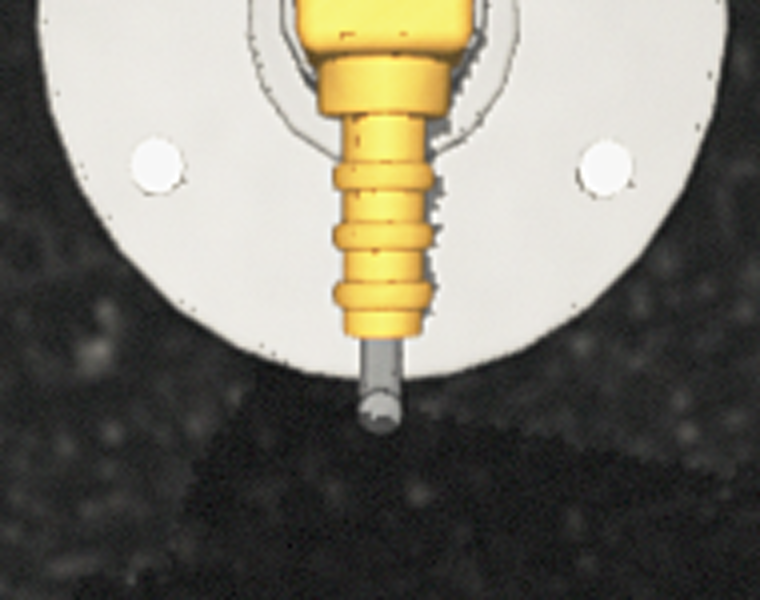

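The final view shows the outlet tip at crop u≈383, and the rib and its pin at u≈381, lined up to under 0.01 rad. The gripper is open and clear.

```bash
python3 -c "
from plant import manip
print(manip.job_done())"
```

```text
the job is handed in; nothing more can be done
None
```

I screwed the elbow about 1.2 rad clockwise until its outlet lined up with its turret's rib (within about 0.01 rad in the last picture), let go of it, never went near the tee, and handed the job in at about 9.6 s; no verdict came back.

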